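Clamp a specimen jar in the lid press

TASK

Clamp the middle-sized black-lidded specimen jar in the lid press so that its new seal can set: stand it upright on the press's tray, which is sprung outwards, push the tray in by its end plate until it clicks and stays in, then press the sprung lever down until its catch clicks and holds it by itself with the rubber foot on the jar's lid. Push firmly but do not force the tray or the lever against their stops, and leave the other things on the bench where they stand.

Things in the scene. Friction and masses are not known exactly. Their poses are not given: they have to be found in the camera images.
- jar: the specimen jar to clamp: upright glass jar with a flat black screw lid, 75 mm high; body 56 mm wide, lid 60 mm wide and 20 mm high (the top 20 mm). About 0.2 kg. Origin: centre of its underside, z up along its axis. Of the three black-lidded jars it is the middle size; it can stand at any of the three places.
- press: the lid press, fixed to the bench at a varying position and yaw. Ivory base 12 mm thick; column 185 mm high at x = +110 mm; a tray that slides in from the +y side; a lever arm from the column to the -x side (towards the robot). Origin: on the bench in the lever's plane, z up. The tray, when in, is at x = +20 mm, y = 0. Dark catch post at x = -77, y = -23 mm, 175 mm high, close to the lever arm.
- stage_top (a point): centre of the tray's top face, 30 mm above the bench; moves with the tray. The tray is a 90 x 90 mm aluminium plate with a rim 4 mm wide and 6 mm high (82 x 82 mm inside). At the start it is out, at x = +20 mm, y = +130 mm in the press's frame.
- stage_tab (a point): middle of the outer (+y) face of the tray's upright end plate, the face to push towards the press's -y; 25 mm above the tray's top face, 76 mm outward of the tray's centre. The plate is 64 mm wide along the press's x and 6 mm thick; its top edge is 70 mm above the bench. Moves with the tray.
- stage (a joint): how far the tray is pushed in, m: 0 = out; its catch holds it at 0.130, it must go a little past that, and a rubber stop ends the travel at 0.134. Its spring pushes back with 3 N at the start and 7 N at the end; in the last 25 mm before the catch there is a bump of about 3 N more. Let go before the catch, it slides back out.
- handle (a point): centre of the top face of the lever's grey paddle, 235 mm from the hinge; moves with the lever. Paddle 60 mm long (along the lever), 64 mm wide, 12 mm thick. Raised at the start it slopes 0.42 rad, higher towards the robot, its centre about 265 mm above the bench; with the lever level, 170 mm. Push down on it from above; the spring lifts with 5.5 N there at the start, 8 to 10 N near the end.
- lever_hinge (a point): hinge axis of the lever, along the press's y, at x = +110 mm, 160 mm above the bench. The handle point lies 235 mm along the lever and 10 mm above the lever's centre line through the hinge.
- lever (a joint): how far the lever is pressed down, rad: 0 = fully up, 0.42 = level. The catch was set by hand: it holds somewhere between 0.37 and 0.47, not known beforehand. Over the 0.1 rad before that comes a bump of about 3 N, then the force drops; press just past the holding point. A rubber stop ends the travel 0.024 rad (6 mm at the handle) after it: there the force rises steeply. Let go too early, it springs up.
- foot: domed rubber foot on a sprung stem under the lever, 90 mm from the hinge. Origin: centre of its ball of 16 mm radius. With the lever held and a jar beneath, it is pushed up 6 to 14 mm and bears on the lid with 4 to 7 N (about 2 N more at the handle).
- big_jar: bystander: the same make of jar but larger, 80 mm wide and 100 mm high. Origin: centre of its underside.
- vial: bystander: the same make but a slim vial, 36 mm wide and 62 mm high. Origin: centre of its underside.
- dishes_a: bystander: stack of three clear culture dishes, 86 mm wide, 45 mm high. Origin: centre of its underside.
- dishes_b: bystander: stack of four clear culture dishes, 86 mm wide, 60 mm high. Origin: centre of its underside.
- pot_a: bystander: small screw-lid sample pot, 48 mm wide, 60 mm high. Origin: centre of its underside.
- pot_b: bystander: a second such sample pot, 48 mm wide, 60 mm high. Origin: centre of its underside.
- bottle: bystander: clear water bottle, 62 mm wide, 170 mm high. Origin: centre of its underside.
Mind the look-alikes: they are no part of the job. What is shaped like the jar but blue or turquoise is not meant.

How it is judged:
By the outcome, as a careful person would: the job done as asked, in the order asked, and still so for the second after the job is handed in, with the robot touching nothing.
It also fails if it takes over 72 s, if anything falls off the work surface, if the arm or the gripper's body presses on something with over 40 N, if the wrist force passes 120 N, or if a joint passes its speed limit or range.

ROBOT

A 6-joint arm with a two-finger parallel gripper is mounted at the origin on the work surface. World frame = base frame: x ahead of the robot, y to its left, z up, the work surface at z = 0. Lengths are in mm, angles in rad, forces in N, time in s.
With the tool pointing down it reaches from about 250 to 775 mm from the base axis. Payload 4 kg.
Tool frame: the origin (TCP) lies at the very end of the fingers, on their centre line; the grasp point (between the pads) lies 19 mm behind it (r.grasp_offset is the distance from the TCP to the grasp point, in mm); z points along the fingers, y is the direction in which the jaws open and shut (so a half turn about z gives the same grasp; the last joint's range is limited). The gripper opens to 94 mm and grips with 3 to 60 N. Pads are 16 mm wide; open, the fingers measure 119 mm over their backs; the gripper's body (75 mm by 177 mm) begins 78 mm behind the grasp point.
Start: joints at [-1.268, 0.087, 1.371, -0, 1.684, -0.103], TCP at [217.114, -505.353, 205.506] pointing down, gripper open.
Joint ranges: [-3.1, 3.1], [-0.76, 2.03], [0.27, 2.55], [-1.08, 4.22], [0.17, 2.65], [-2.57, 2.57]. Speed limits (rad/s): [2.79, 2.79, 3.14, 3.14, 3.14, 3.14].

INTERFACE

Orientations are given as a unit quaternion [x, y, z, w].
In Python, from plant import monitor, viewer, ticket, r gives the robot as it stands.
- The arm moves only by the tool carry_out, never from a script. Its argument "commands" is a list of rows, each an object with "angular": the turn, a rotation vector about the tool's x, y, z in degrees, a list of three; "offset": the shift along the tool's x, y, z in m, a list of three; "gripper": the closure, from 0 (fully open) to 1 (shut). In form: [{"angular": [wx, wy, wz], "offset": [tx, ty, tz], "gripper": gripper}, ...]. A call has 1 to 12 rows; each row shifts and turns the commanded pose from where the row before left it, along the tool's axes as they then stand; what a row does not reach is not made up. A row lasts 1/12 s, in which the tool goes at most 41.7 mm and 7.16 degrees, less where a joint would pass 70% of its speed; a pose out of reach is approached as far as the arm can. A call is refused whole if a number of a shift passes 0.0417 or a number of a turn 7.16, either way. A call with a gripper value outside its range is refused whole. The fingers move at their own pace and stop on an object; "grip_force" is the grip in N (left out, the last holds). Time passes only in rows, so rows that do not move let the fingers close. It gives the time, the measured TCP pose, the force and the opening at its end, in the units of the state.
- monitor.state(): the state, without advancing time (a new reading comes with each control period).
- viewer.snapshot(name): name is "scene" or "top" or "wrist"; returns the picture (420x560x3 uint8, blue, green, red); there is no depth.
- viewer.camera_info(name): a dict with "fx", "fy", "cx", "cy" (pixels), "eye" and "attitude" of the camera in the world. Camera axes: x right, y up, looking along -z (the intrinsics and any distortion apply to the point x, -y, -z); pixel columns grow to the right and rows downward; lengths in mm; the calibration is good to about 2 mm. A picture is of the moment at which its call begins: read the wrist's pose just before it. camera_info takes no time and is no camera call; for the wrist camera it gives the pose at the moment of the call.
- ticket.close_job(): hands the job in, once; it reports no verdict.
The state is a dict: "t": time; "q": joint angles; "dq": joint speeds; "joint_efforts": joint torques, N m; "position": TCP position; "tool_rot": TCP orientation; "force": force on the tool from outside, world axes, zero at the start; "ft_torque": the same for the moment, N m; "finger_gap": opening from 0.0 (shut) to 1.0 (fully open).
Only numpy, scipy, OpenCV 4.12 (cv2) and the standard library are available. Lean on these libraries where they do the work, as an engineer would, in place of code of your own. Each camera call takes 0.05 s, during which the arm holds its last target. There are 200 camera calls.

## Working session

There is one attempt and no reset: what is moved stays moved. The work goes in short steps, Python scripts to look and compute and a tool call to move; the robot and the scene stay as the last step left them, time stands still between calls to the robot, and variables do not carry over. Pictures are saved under pics/ and viewed, about 8 in all and at most 12, crops included, and the job is handed in when it is done.

Besides the shell and the picture viewer there is one more tool, called after ">>>" by a JSON object that holds its "op" and its "data". carry_out: Moves the arm, as the interface text tells. Its arguments: {"type":"object","properties":{"commands":{"type":"array"},"grip_force":{"type":"number"}},"required":["commands"]}

```bash
mkdir -p pics; ls; python3 - <<'E'
from plant import monitor, viewer, ticket, r
import cv2
print(monitor.state())
for n in("scene","top","wrist"):
    print(n,viewer.camera_info(n))
    if n!="wrist": cv2.imwrite(f"pics/{n}1.png",viewer.snapshot(n))
E
```

```text
pics
{'t': 0.0, 'q': array([-1.26808643e+00,  8.79164415e-02,  1.37220844e+00,  5.29273890e-06,
        1.68361586e+00, -1.03109462e-01]), 'dq': array([-0.0004367 , -0.00118031,  0.0011808 ,  0.00166981,  0.00057648,
        0.00057458]), 'joint_efforts': array([-1.48642739e-03, -3.40186644e+01, -3.02426112e+01,  7.17271375e-02,
        3.30818142e-02, -1.68929278e-04]), 'position': array([ 216.95461843, -504.81142615,  204.34850892]), 'tool_rot': array([ 9.79483742e-01,  2.01520338e-01, -1.04395033e-04, -1.06896003e-03]), 'force': array([0.05010422, 0.31242551, 0.77046271]), 'ft_torque': array([ 0.00876855, -0.01014541, -0.01649946]), 'finger_gap': 1.0039936128237206}
scene {'fx': 505.1936241900284, 'fy': 505.1936241900284, 'cx': 284.5069220531646, 'cy': 207.1721261749211, 'eye': array([1171.03993986,  639.10163773, 1180.42005857]), 'attitude': array([0.14384893, 0.32769509, 0.86604779, 0.34911981])}
top {'fx': 432.75795926241125, 'fy': 432.75795926241125, 'cx': 277.0369893872897, 'cy': 216.59332794740618, 'eye': array([ 238.54181692,    7.20084242, 1469.27227831]), 'attitude': array([-0.07647049,  0.08041394,  0.70294541, -0.70253371])}
wrist {'fx': 341.7187382436137, 'fy': 341.7187382436137, 'cx': 282.46763633129837, 'cy': 209.45058493700182, 'eye': array([ 282.6658762 , -476.0203641 ,  384.76514859]), 'attitude': array([-0.10175794,  0.0684295 , -0.5460283 ,  0.82874352])}
```

View pics/top1.png

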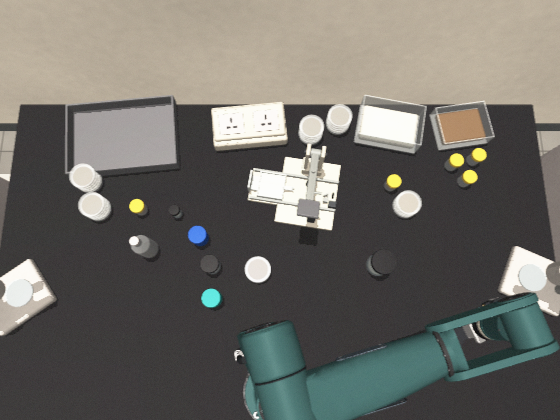

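View pics/scene1.png

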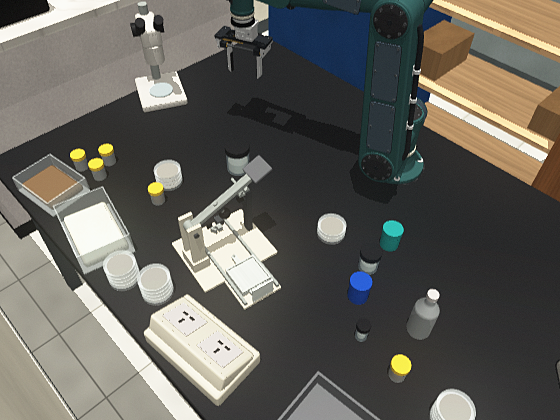

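The top view shows the press at about (308,190), its tray out to the left at (268,187) and the paddle at (308,208). Black lids are at (210,265), (381,262) and (175,211). The scene view agrees: the jar next to the turquoise and blue decoys at (370,258) looks like the middle size. I'll measure these next.

```bash
cat > h.py <<'E'
import numpy as np, cv2
from scipy.spatial.transform import Rotation as R
def ray(ci,u,v):
    d=np.array([(u-ci["cx"])/ci["fx"],-(v-ci["cy"])/ci["fy"],-1.])
    return np.array(ci["eye"]),R.from_quat(ci["attitude"]).apply(d)
def onz(ci,u,v,z):
    e,d=ray(ci,u,v); return e+d*(z-e[2])/d[2]
def proj(ci,p):
    c=R.from_quat(ci["attitude"]).inv().apply(np.atleast_2d(p)-ci["eye"])
    return np.c_[ci["cx"]+ci["fx"]*c[:,0]/-c[:,2], ci["cy"]-ci["fy"]*c[:,1]/-c[:,2]]
E
python3 - <<'E'
from plant import viewer
from h import *
T=viewer.camera_info("top");S=viewer.camera_info("scene")
for n,u,v,z in [("jarA",210,264,75),("big",383,262,100),("vial",175,211,62),("tray",270,187,33),("paddle",308,208,265),("bottle",136,242,170)]:
    p=onz(T,u,v,z); print(n,p.round(),"scene px",proj(S,p).round())
for n,u,v,z in [("jarA",370,255,75),("big",238,152,100),("vial",363,327,62),("tray",250,280,30),("paddle",258,167,265)]:
    print("S",n,onz(S,u,v,z).round())
im=cv2.imread("pics/top1.png"); a=cv2.resize(im[135:240,235:355],None,fx=6.6,fy=5.7,interpolation=cv2.INTER_CUBIC)
im=cv2.imread("pics/scene1.png"); b=cv2.resize(im[140:310,165:295],None,fx=3.5,fy=3.5,interpolation=cv2.INTER_CUBIC)
a=cv2.resize(cv2.imread("pics/top1.png")[140:240,240:350],None,fx=3.1,fy=3.1,interpolation=cv2.INTER_CUBIC)
c=np.zeros((600,800,3),np.uint8); c[:a.shape[0],:a.shape[1]]=a; c[:b.shape[0],342:342+b.shape[1]]=b[:600]
cv2.imwrite("pics/c1.png",c); print(a.shape,b.shape)
E
```

```text
jarA [397. 215.  75.] scene px [[370. 249.]]
big [ 400. -337.  100.] scene px [[237. 145.]]
vial [576. 340.  62.] scene px [[362. 320.]]
tray [668.  23.  33.] scene px [[250. 272.]]
paddle [536. -89. 265.] scene px [[257. 167.]]
bottle [453. 428. 170.] scene px [[430. 289.]]
S jarA [414. 230.  75.]
S big [ 420. -309.  100.]
S vial [589. 353.  62.]
S tray [685.  42.  30.]
S paddle [534. -85. 265.]
(310, 341, 3) (595, 455, 3)
```

View pics/c1.png

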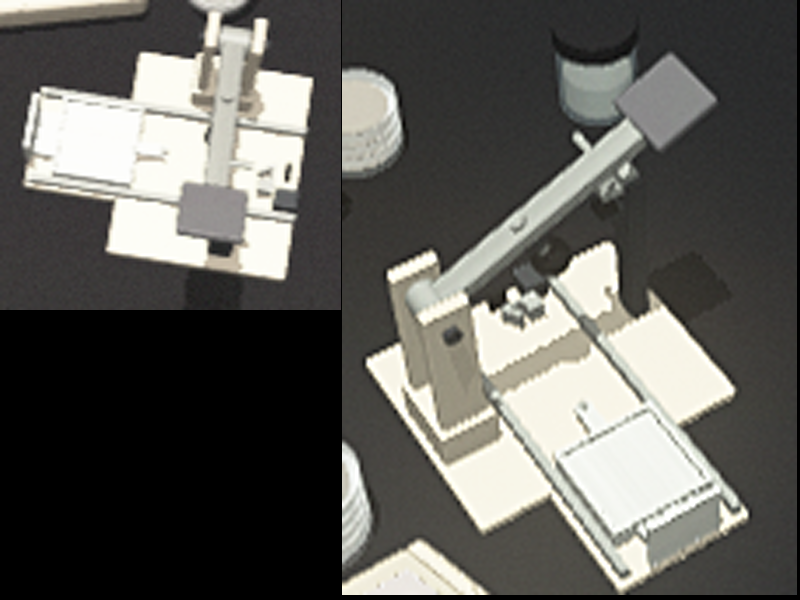

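The crop shows the tray's plate, its two rails, the paddle and the hinge column. The tray plate covers roughly x 55–143, y 103–187 in the left half; the rails run (45,90)–(305,131) and (30,187)–(295,217). I'll turn these into the press's yaw and origin, then fix the jar centres.

```bash
python3 - <<'E'
from plant import viewer
from h import *
T=viewer.camera_info("top");S=viewer.camera_info("scene")
t=lambda x,y,z: onz(T,240+x/3.1,140+y/3.1,z)
s=lambda x,y,z: onz(S,165+(x-342)/3.5,140+y/3.5,z)
ang=lambda a,b: np.degrees(np.arctan2(*(b-a)[[1,0]]))
print("rail yaw top", ang(t(305,131,25),t(45,90,25))-90, ang(t(295,217,25),t(30,187,25))-90)
print("rail yaw scene", ang(s(485,380,25),s(628,573,25))-90, ang(s(560,285,25),s(738,510,25))-90)
base=[t(142,52,12),t(312,75,12),t(287,278,12),t(107,250,12)]
print("base",np.round(base),"yaw",ang(base[3],base[0]),ang(base[2],base[1]),ang(base[1],base[0])-90,ang(base[2],base[3])-90)
print("lever yaw", ang(t(211,212,265),t(233,45,160)),ang(s(667,103,265),s(440,300,160)), t(211,212,265),s(667,103,265))
print("tray scene corners z36",[s(*p,36).round() for p in[(556,457),(648,405),(715,475),(618,536)]])
print("tray top corners z36",[t(*p,36).round() for p in[(62,103),(143,105),(133,187),(53,180)]])
for n,C,f in(("top",T,"pics/top1.png"),("scene",S,"pics/scene1.png")):
    im=cv2.imread(f)
    x0,y0=(190,245) if n=="top" else(350,235)
    cr=im[y0:y0+45,x0:x0+45]; print(n); print("\n".join("".join("%4d"%v for v in row) for row in cr.max(2)[::2,::2]))
E
```

```text
rail yaw top -9.361876737564842 -6.654353379368914
rail yaw scene -9.336169553481298 -9.93473466293284
base [[ 787.  -33.   12.]
 [ 759. -227.   12.]
 [ 522. -192.   12.]
 [ 554.    8.   12.]] yaw -9.797896185546037 -8.56176349070306 -8.105367518139175 -9.043189420162818
lever yaw -9.517255133357693 -12.01780293847365 [534.90442491 -88.69249974 265.        ] [540.93023795 -78.0555215  265.        ]
tray scene corners z36 [array([714., -23.,  36.]), array([629., -11.,  36.]), array([636.,  75.,  36.]), array([727.,  65.,  36.])]
tray top corners z36 [array([717.,  58.,  36.]), array([715., -33.,  36.]), array([620., -21.,  36.]), array([628.,  67.,  36.])]
top
  63  54  52  56  89  92  80  56  41  42  50  59  60  59  60  64  59  61  56  58  60  61  57
  59  60  56  49  39  39  42  39  39  55  60  63  58  56  60  60  60  62  59  55  57  61  59
  60  55  62  62  59  39  36  49  58  57  60  60  57  58  60  61  58  60  60  62  58  59  59
  62  61  62  59  60  58  57  59  62  56  58  56  63  59  64  59  60  62  60  58  60  58  61
  59  60  57  58  58  60  61  58  59  58  60  60  60  60  64
[... 3151 characters left out ...]
9 172 167 122  46  51  49  49  51  48  46  53  45
  51  50  50  50  66  94 132 135 136 154 154 151 145  83  32  48  49  45  49  49  48  48  49
  52  49  47  49  43  83 128 137 138 146 148 151 131  88  47  50  50  48  49  48  48  47  48
  49  47  47  62 137 139 122  99 135 139 143 109  96  54  48  50  50  49  46  48  50  47  50
  51  68 239 225 220 217 222 228 157  91  98  84  44  48  48  49  49  49  51  49  47  45  47
  45 239 218 218 215 216 216 216 219 235  40  45  48  49  47  50  49  48  52  47  47  50  47
 177 220 214 216 216 217 215 215 215 219 206  44  51  52  49  50  52  48  49  45  49  49  49
 242 218 218 217 216 218 216 216 217 215 226  45  52  53  50  51  52  52  51  52  51  47  50
```

Yaw measures about -9.2°, the press origin about (636,-100) and the tray about (676,25). Those fit the given geometry. The jar is at about (400,218) with a lid near 58 mm wide, so it is the middle size. I'll turn the tool to the press's yaw so that tool x = press +y and tool y = press +x, then go above the jar.

>>> {"op": "carry_out", "data": {"commands": [{"angular": [0, 0, -7.16], "offset": [0, 0, 0], "gripper": 0}, {"angular": [0, 0, -7.16], "offset": [0, 0, 0], "gripper": 0}, {"angular": [0, 0, -7.16], "offset": [0, 0, 0], "gripper": 0}, {"angular": [0, 0, -7.16], "offset": [0, 0, 0], "gripper": 0}, {"angular": [0, 0, -7.16], "offset": [0, 0, 0], "gripper": 0}, {"angular": [0, 0, -7.16], "offset": [0, 0, 0], "gripper": 0}, {"angular": [0, 0, -7.16], "offset": [0, 0, 0], "gripper": 0}, {"angular": [0, 0, -7.16], "offset": [0, 0, 0], "gripper": 0}, {"angular": [0, 0, 0], "offset": [0.03, 0.004, 0], "gripper": 0}, {"angular": [0, 0, 0], "offset": [0.03, 0.004, 0], "gripper": 0}, {"angular": [0, 0, 0], "offset": [0.03, 0.004, 0], "gripper": 0}, {"angular": [0, 0, 0], "offset": [0.03, 0.004, 0], "gripper": 0}]}}

```text
t: 1.1
position: [252.6, -388.2, 204.7]
tool_rot: [0.763, 0.646, 0.0, -0.001]
force: [-0.1, 0.5, -0.3]
finger_gap: 1.004
```

>>> {"op": "carry_out", "data": {"commands": [{"angular": [0, 0, 0], "offset": [0.035, 0.003, 0], "gripper": 0}, {"angular": [0, 0, 0], "offset": [0.035, 0.003, 0], "gripper": 0}, {"angular": [0, 0, 0], "offset": [0.035, 0.003, 0], "gripper": 0}, {"angular": [0, 0, 0], "offset": [0.035, 0.003, 0], "gripper": 0}, {"angular": [0, 0, 0], "offset": [0.035, 0.003, 0], "gripper": 0}, {"angular": [0, 0, 0], "offset": [0.035, 0.003, 0], "gripper": 0}, {"angular": [0, 0, 0], "offset": [0.035, 0.003, 0], "gripper": 0}, {"angular": [0, 0, 0], "offset": [0.035, 0.003, 0], "gripper": 0}, {"angular": [0, 0, 0], "offset": [0.035, 0.003, 0], "gripper": 0}, {"angular": [0, 0, 0], "offset": [0.035, 0.003, 0], "gripper": 0}, {"angular": [0, 0, 0], "offset": [0.035, 0.003, 0], "gripper": 0}, {"angular": [0, 0, 0], "offset": [0.035, 0.003, 0], "gripper": 0}]}}

```text
t: 2.1
position: [357.0, 20.5, 205.2]
tool_rot: [0.763, 0.646, 0.0, 0.0]
force: [0.9, -0.1, -0.5]
finger_gap: 1.004
```

>>> {"op": "carry_out", "data": {"commands": [{"angular": [0, 0, 0], "offset": [0.033, 0.002, 0], "gripper": 0}, {"angular": [0, 0, 0], "offset": [0.033, 0.002, 0], "gripper": 0}, {"angular": [0, 0, 0], "offset": [0.033, 0.002, 0], "gripper": 0}, {"angular": [0, 0, 0], "offset": [0.033, 0.001, 0], "gripper": 0}, {"angular": [0, 0, 0], "offset": [0.033, 0.001, 0], "gripper": 0}, {"angular": [0, 0, 0], "offset": [0.033, 0.001, 0], "gripper": 0}, {"angular": [0, 0, 0], "offset": [0, 0, 0], "gripper": 0}]}}

```text
t: 2.68
position: [398.5, 216.9, 204.3]
tool_rot: [0.761, 0.649, -0.0, -0.001]
force: [-0.6, -1.0, -0.8]
finger_gap: 0.996
```

```bash
python3 - <<'E'
from plant import monitor, viewer
from h import *
s=monitor.state(); W=viewer.camera_info("wrist"); im=viewer.snapshot("wrist"); cv2.imwrite("pics/w1.png",im)
np.save("w1.npy",W,allow_pickle=True); print(s["position"],s["q"])
g=cv2.cvtColor(im,cv2.COLOR_BGR2GRAY)
e=proj(W,s["position"]); print("tcp px",e,"jar est px",proj(W,[[400,218,75]]),"ground below tcp",W["eye"])
E
```

```text
[398.45102991 216.93422462 204.28623606] [ 0.37164268 -0.12859343  1.58495715  0.00237872  1.68643059  0.53127712]
tcp px [[281.38033192 255.46405685]] jar est px [[283.62499811 202.32764965]] ground below tcp [410.9141095  287.51312616 384.69943757]
```

View pics/w1.png

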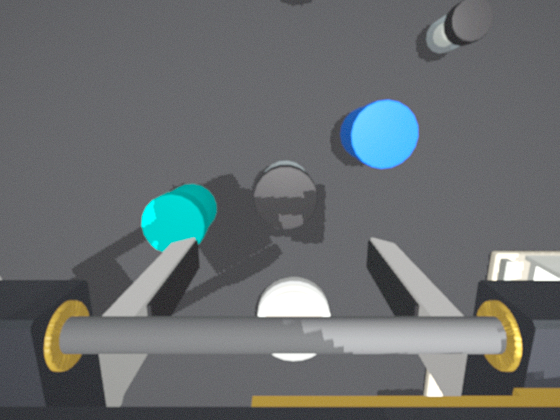

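The wrist view shows the lid at about (284.5,198), 63 px wide, under the fingers. The turquoise decoy at (172,222) is close to the left finger, and the blue one is at (386,133).

```bash
python3 - <<'E'
from h import *
W=np.load("w1.npy",allow_pickle=True).item(); im=cv2.imread("pics/w1.png")
Rt=R.from_quat([.761,.649,0,0]).as_matrix(); tcp=np.array([398.5,216.9,204.3])
for n,u,v,z in[("lid",284.5,198,75),("lidL",253,198,75),("lidR",316,198,75),("turq",175,224,75),("turqBotL",142,222,75),("turqR",208,222,75),("blue",386,133,75),("dish",294,320,45)]:
    p=onz(W,u,v,z); print(n,p.round(1),"tool",(Rt.T@(p-tcp)).round(1))
hsv=cv2.cvtColor(im,cv2.COLOR_BGR2HSV); m=cv2.inRange(hsv,(80,150,60),(100,255,255)); print(cv2.boundingRect(m))
m=((im.max(2)>78)&(im.max(2)<125)).astype(np.uint8)[150:240,240:330]
print(cv2.boundingRect(cv2.morphologyEx(m,cv2.MORPH_OPEN,np.ones((5,5)))))
E
```

```text
lid [401.5 221.9  75. ] tool [  5.4   2.1 129.3]
lidL [372.6 226.6  75. ] tool [  5.5 -27.1 129.3]
lidR [430.3 217.3  75. ] tool [  5.4  31.3 129.3]
turq [295.3 213.5  75. ] tool [ -19.6 -101.3  129.3]
turqBotL [265.  220.4  75. ] tool [ -17.6 -132.3  129.3]
turqR [326.6 210.5  75. ] tool [-17.6 -70.  129.3]
blue [499.3 265.7  75. ] tool [ 64.1  91.8 129.3]
dish [389.1  76.7  45. ] tool [-139.9   12.8  159.3]
(141, 101, 276, 151)
(0, 0, 90, 90)
```

>>> {"op": "carry_out", "data": {"commands": [{"angular": [0, 0, 0], "offset": [0.005, 0.002, 0.02], "gripper": 0}, {"angular": [0, 0, 0], "offset": [0, 0, 0.03], "gripper": 0}, {"angular": [0, 0, 0], "offset": [0, 0, 0.03], "gripper": 0}, {"angular": [0, 0, 0], "offset": [0, 0, 0.03], "gripper": 0}, {"angular": [0, 0, 0], "offset": [0, 0, 0.03], "gripper": 0}, {"angular": [0, 0, 0], "offset": [0, 0, 0.018], "gripper": 0}, {"angular": [0, 0, 0], "offset": [0, 0, 0], "gripper": 0}, {"angular": [0, 0, 0], "offset": [0, 0, 0], "gripper": 1}, {"angular": [0, 0, 0], "offset": [0, 0, 0], "gripper": 1}, {"angular": [0, 0, 0], "offset": [0, 0, 0], "gripper": 1}, {"angular": [0, 0, 0], "offset": [0, 0, 0], "gripper": 1}, {"angular": [0, 0, 0], "offset": [0, 0, 0], "gripper": 1}], "grip_force": 20}}

```text
t: 3.73
position: [402.5, 217.4, 48.9]
tool_rot: [0.763, 0.646, 0.001, 0.001]
force: [-0.3, 0.7, 0.4]
finger_gap: 0.682
```

>>> {"op": "carry_out", "data": {"commands": [{"angular": [0, 0, 0], "offset": [0, 0, 0], "gripper": 1}, {"angular": [0, 0, 0], "offset": [0, 0, 0], "gripper": 1}, {"angular": [0, 0, 0], "offset": [0, 0, 0], "gripper": 1}, {"angular": [0, 0, 0], "offset": [0, 0, 0], "gripper": 1}]}}

```text
t: 4.07
position: [401.5, 217.6, 48.6]
tool_rot: [0.763, 0.646, 0.0, -0.0]
force: [-2.5, 0.1, 6.1]
finger_gap: 0.634
```

>>> {"op": "carry_out", "data": {"commands": [{"angular": [0, 0, 0], "offset": [0, 0, -0.02], "gripper": 1}, {"angular": [0, 0, 0], "offset": [0, 0, -0.025], "gripper": 1}, {"angular": [0, 0, 0], "offset": [0, 0, -0.03], "gripper": 1}, {"angular": [0, 0, 0], "offset": [0, 0, -0.025], "gripper": 1}, {"angular": [0, 0, 0], "offset": [-0.01, 0.02, 0], "gripper": 1}, {"angular": [0, 0, 0], "offset": [-0.0145, 0.03, 0], "gripper": 1}, {"angular": [0, 0, 0], "offset": [-0.0145, 0.03, 0], "gripper": 1}, {"angular": [0, 0, 0], "offset": [-0.0145, 0.03, 0], "gripper": 1}, {"angular": [0, 0, 0], "offset": [-0.0145, 0.03, 0], "gripper": 1}, {"angular": [0, 0, 0], "offset": [-0.0145, 0.03, 0], "gripper": 1}, {"angular": [0, 0, 0], "offset": [-0.0145, 0.03, 0], "gripper": 1}, {"angular": [0, 0, 0], "offset": [-0.0145, 0.03, 0], "gripper": 1}]}}

```text
t: 5.07
position: [610.9, 68.1, 146.1]
tool_rot: [0.763, 0.646, -0.001, -0.0]
force: [-0.4, 0.3, -3.2]
finger_gap: 0.631
```

>>> {"op": "carry_out", "data": {"commands": [{"angular": [0, 0, 0], "offset": [-0.0145, 0.03, 0], "gripper": 1}, {"angular": [0, 0, 0], "offset": [-0.0145, 0.03, 0], "gripper": 1}, {"angular": [0, 0, 0], "offset": [-0.005, 0.01, 0], "gripper": 1}, {"angular": [0, 0, 0], "offset": [0, 0, 0], "gripper": 1}, {"angular": [0, 0, 0], "offset": [0, 0, 0], "gripper": 1}]}}

```text
t: 5.48
position: [673.1, 24.0, 145.6]
tool_rot: [0.763, 0.646, -0.001, -0.001]
force: [-0.5, 0.6, -2.5]
finger_gap: 0.631
```

```bash
python3 - <<'E'
from plant import monitor, viewer
from h import *
s=monitor.state(); W=viewer.camera_info("wrist"); im=viewer.snapshot("wrist"); cv2.imwrite("pics/w2.png",im)
np.save("w2.npy",W,allow_pickle=True); print(s["position"],s["tool_rot"],s["finger_gap"],s["force"],s["q"])
p=np.array([[676,25,30]]);print(proj(W,p))
cv2.imwrite("pics/scene2.png",viewer.snapshot("scene"))
E
```

```text
[673.0961367   23.95934667 145.64409126] [ 0.76333448  0.64600172 -0.00103397 -0.00108634] 0.6308673392059202 [-0.47900472  0.56363697 -2.48435111] [-4.86469055e-02  3.82479480e-01  1.13293258e+00  1.77503398e-04
  1.62917484e+00  1.17487915e-01]
[[285.26450686 205.28418046]]
```

View pics/w2.png

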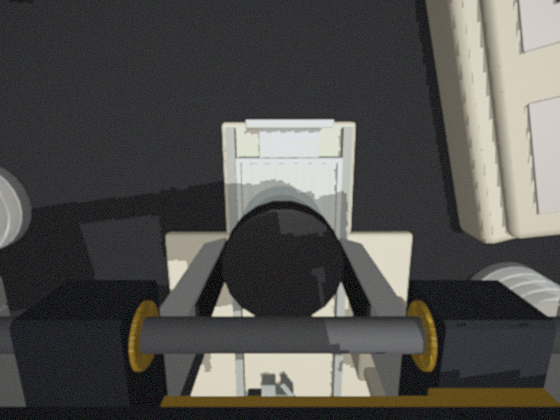

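The wrist view shows the jar's lid at (283.5,258) over the tray. The tray's outer rim edge is at row 158, cols 236–344, and the end plate's top edge is at row 120, cols 246–334.

```bash
python3 - <<'E'
from h import *
W=np.load("w2.npy",allow_pickle=True).item(); im=cv2.imread("pics/w2.png")
Rt=R.from_quat([.76333,.646,0,0]).as_matrix(); tcp=np.array([673.1,24,145.6])
for n,u,v,z in[("rimL",236,158,36),("rimR",344,158,36),("plL",246,120,70),("plR",334,120,70),("lid",283.5,258,172),("lidL",223,258,172),("lidR",344,258,172),("lidTop",283.5,201,172),("lidBot",283.5,318,172)]:
    p=onz(W,u,v,z); print(n,p.round(1),"tool",(Rt.T@(p-tcp)).round(1))
g=cv2.cvtColor(im,cv2.COLOR_BGR2GRAY)
print("col290 rows110-180",g[110:180,290]); print("row 140",g[140,215:365]); print("row124",g[124,238:342])
for c in (255,325): print(c,g[114:130,c],g[148:172,c])
E
```

```text
rimL [641.9  73.7  36. ] tool [ 43.9 -38.9 109.6]
rimR [731.7  58.6  36. ] tool [ 43.9  52.1 109.6]
plL [659.7 101.8  70. ] tool [ 74.5 -26.1  75.6]
plR [722.6  91.2  70. ] tool [74.5 37.7 75.6]
lid [675.8  32.9 172. ] tool [  9.2   1.2 -26.4]
lidL [647.   37.6 172. ] tool [  9.1 -28.  -26.4]
lidR [704.5  28.1 172. ] tool [  9.2  30.3 -26.4]
lidTop [680.4  60.6 172. ] tool [ 37.3   1.2 -26.4]
lidBot [670.4   0.9 172. ] tool [-23.2   1.2 -26.4]
col290 rows110-180 [ 49  52  54  45  48  48  43  51  77 157 210 223 225 223 223 224 219 198
 170 164 174 191 218 226 224 225 222 222 224 222 224 222 224 225 222 223
 224 224 223 222 222 224 223 224 226 224 213 193 196 215 225 223 223 223
 223 224 222 223 224 222 222 222 222 223 222 223 222 222 222 222]
row 140 [ 50  53  47  55  47  46  78 138 192 208 201 195 192 190 192 193 194 193
 185 153 134 178 216 222 223 221 221 221 220 222 221 222 223 222 222 221
 222 221 221 223 223 222 221 216 211 219 225 223 224 223 223 223 224 223
 222 223 222 225 225 223 224 222 222 224 223 223 225 224 225 223 224 224
 223 222 223 224 222 224 223 224 222 223 224 224
[... 337 characters left out ...]
 223 222 222
 224 223 223 222 222 222 223 224 224 224 223 224 223 223 223 222 225 224
 224 224 223 223 223 223 223 222 224 223 225 222 224 225 225 222 223 223
 223 223 223 221 225 224 223 224 224 223 223 222 224 224 225 223 223 221
 224 225 225 221 224 223 224 224 223 224 223 224 224 224 222 223 224 223
 222 222 224 223 219 209 215 214 216 215 216 215 216 217]
255 [ 52  53  53  49  73 154 207 223 225 222 222 221 216 195 161 158] [221 221 223 221 222 223 221 215 177 154 189 218 225 223 215 208 218 223
 225 223 223 224 224 225]
325 [ 55  47  43  52  81 159 211 226 224 224 223 222 214 207 217 222] [221 222 222 221 221 223 221 209 164 154 201 220 225 223 220 218 222 224
 222 220 222 223 223 223]
```

>>> {"op": "carry_out", "data": {"commands": [{"angular": [0, 0, 0], "offset": [-0.004, 0.005, 0], "gripper": 1}, {"angular": [0, 0, 0], "offset": [0, 0, 0.015], "gripper": 1}, {"angular": [0, 0, 0], "offset": [0, 0, 0.015], "gripper": 1}, {"angular": [0, 0, 0], "offset": [0, 0, 0.015], "gripper": 1}, {"angular": [0, 0, 0], "offset": [0, 0, 0.01], "gripper": 1}, {"angular": [0, 0, 0], "offset": [0, 0, 0.006], "gripper": 1}, {"angular": [0, 0, 0], "offset": [0, 0, 0.003], "gripper": 1}, {"angular": [0, 0, 0], "offset": [0, 0, 0], "gripper": 1}, {"angular": [0, 0, 0], "offset": [0, 0, 0], "gripper": 1}]}}

```text
t: 6.33
position: [678.2, 19.6, 84.3]
tool_rot: [0.763, 0.646, 0.0, 0.001]
force: [-0.1, -0.0, -1.8]
finger_gap: 0.635
```

>>> {"op": "carry_out", "data": {"commands": [{"angular": [0, 0, 0], "offset": [0, 0, 0.002], "gripper": 1}, {"angular": [0, 0, 0], "offset": [0, 0, 0.002], "gripper": 1}, {"angular": [0, 0, 0], "offset": [0, 0, 0], "gripper": 1}, {"angular": [0, 0, 0], "offset": [0, 0, 0], "gripper": 1}]}}

```text
t: 6.67
position: [677.8, 19.5, 79.6]
tool_rot: [0.763, 0.646, 0.0, 0.0]
force: [-1.3, 0.5, -2.5]
finger_gap: 0.637
```

>>> {"op": "carry_out", "data": {"commands": [{"angular": [0, 0, 0], "offset": [0, 0, 0.0015], "gripper": 1}, {"angular": [0, 0, 0], "offset": [0, 0, 0], "gripper": 1}, {"angular": [0, 0, 0], "offset": [0, 0, 0], "gripper": 1}]}}

```text
t: 6.92
position: [678.1, 19.5, 78.7]
tool_rot: [0.763, 0.646, 0.0, 0.0]
force: [-1.1, -0.2, -0.4]
finger_gap: 0.637
```

>>> {"op": "carry_out", "data": {"commands": [{"angular": [0, 0, 0], "offset": [0, 0, 0.001], "gripper": 1}, {"angular": [0, 0, 0], "offset": [0, 0, 0], "gripper": 1}, {"angular": [0, 0, 0], "offset": [0, 0, 0], "gripper": 0}, {"angular": [0, 0, 0], "offset": [0, 0, 0], "gripper": 0}, {"angular": [0, 0, 0], "offset": [0, 0, 0], "gripper": 0}, {"angular": [0, 0, 0], "offset": [0, 0, 0], "gripper": 0}, {"angular": [0, 0, 0], "offset": [0, 0, 0], "gripper": 0}, {"angular": [0, 0, 0], "offset": [0, 0, -0.015], "gripper": 0}, {"angular": [0, 0, 0], "offset": [0, 0, -0.03], "gripper": 0}, {"angular": [0, 0, 0], "offset": [0, 0, -0.03], "gripper": 0}, {"angular": [0, 0, 0], "offset": [0, 0, -0.01], "gripper": 0}, {"angular": [0, 0, 0], "offset": [0, 0, 0], "gripper": 0}]}}

```text
t: 7.92
position: [679.9, 19.4, 166.6]
tool_rot: [0.763, 0.646, 0.003, 0.003]
force: [0.3, 0.3, 0.6]
finger_gap: 1.002
```

```bash
python3 - <<'E'
from plant import monitor, viewer
from h import *
s=monitor.state(); W=viewer.camera_info("wrist"); im=viewer.snapshot("wrist"); cv2.imwrite("pics/w3.png",im)
np.save("w3.npy",W,allow_pickle=True); print(s["position"],s["finger_gap"],s["force"])
E
```

```text
[679.9130578   19.41412603 166.56774822] 1.002252868307044 [0.34896055 0.29018973 0.59018717]
```

View pics/w3.png

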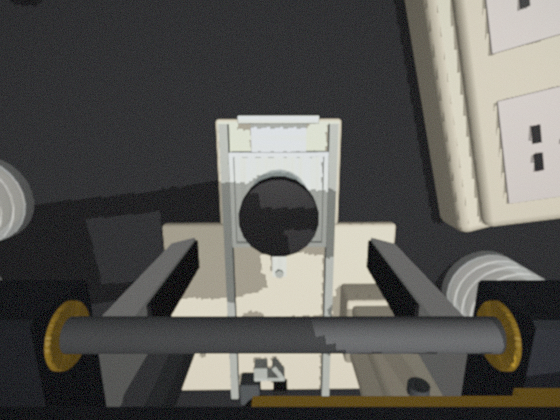

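The jar stands upright, with its lid centre at (279,216). The tray spans cols 229–328 and rows 152–243, and the end plate's top edge is at row 116, cols 238–319.

```bash
python3 - <<'E'
from h import *
W=np.load("w3.npy",allow_pickle=True).item()
tcp=np.array([679.9,19.4,166.6]);Rt=R.from_quat([.76333,.646,0,0]).as_matrix()
for n,u,v,z in[("rimout",278.5,152,36),("rimin",278.5,243,36),("lidnear",279,255.5,105),("lidL",239.5,216,105),("lidR",318.5,216,105),("plate",278.5,116,70)]:
    p=onz(W,u,v,z); print(n,p.round(1),"tool",(Rt.T@(p-tcp)).round(1))
E
```

```text
rimout [685.8  66.5  36. ] tool [ 47.4  -1.9 130.6]
rimin [671.3 -18.8  36. ] tool [-39.1  -2.1 130.6]
lidnear [674.4  -4.5 105. ] tool [-24.5  -1.5  61.6]
lidL [651.   30.8 105. ] tool [  6.4 -30.4  61.6]
lidR [708.1  21.1 105. ] tool [ 6.3 27.6 61.6]
plate [691.1  96.5  70. ] tool [77.9 -1.7 96.6]
```

>>> {"op": "carry_out", "data": {"commands": [{"angular": [0, 0, 0], "offset": [0.024, -0.005, 0], "gripper": 1}, {"angular": [0, 0, 0], "offset": [0.024, -0.005, 0], "gripper": 1}, {"angular": [0, 0, 0], "offset": [0.024, 0, 0], "gripper": 1}, {"angular": [0, 0, 0], "offset": [0.024, 0, 0], "gripper": 1}, {"angular": [0, 0, 0], "offset": [0.024, 0, 0], "gripper": 1}, {"angular": [0, 0, 0], "offset": [0, 0, 0.022], "gripper": 1}, {"angular": [0, 0, 0], "offset": [0, 0, 0.024], "gripper": 1}, {"angular": [0, 0, 0], "offset": [0, 0, 0.024], "gripper": 1}, {"angular": [0, 0, 0], "offset": [0, 0, 0.024], "gripper": 1}, {"angular": [0, 0, 0], "offset": [0, 0, 0.024], "gripper": 1}, {"angular": [0, 0, 0], "offset": [0, 0, 0], "gripper": 1}, {"angular": [0, 0, 0], "offset": [0, 0, 0], "gripper": 1}]}}

```text
t: 8.97
position: [684.7, 139.2, 39.2]
tool_rot: [0.763, 0.646, -0.004, -0.002]
force: [-0.0, -0.7, 0.7]
finger_gap: 0.19
```

>>> {"op": "carry_out", "data": {"commands": [{"angular": [0, 0, 0], "offset": [-0.01, 0, 0], "gripper": 1}, {"angular": [0, 0, 0], "offset": [-0.006, 0, 0], "gripper": 1}, {"angular": [0, 0, 0], "offset": [-0.004, 0, 0], "gripper": 1}, {"angular": [0, 0, 0], "offset": [-0.002, 0, 0], "gripper": 1}, {"angular": [0, 0, 0], "offset": [0, 0, 0], "gripper": 1}, {"angular": [0, 0, 0], "offset": [0, 0, 0], "gripper": 1}]}}

```text
t: 9.47
position: [684.4, 117.5, 44.9]
tool_rot: [0.763, 0.646, 0.001, 0.0]
force: [-0.4, -0.5, 0.4]
finger_gap: 0.003
```

>>> {"op": "carry_out", "data": {"commands": [{"angular": [0, 0, 0], "offset": [-0.003, 0, 0], "gripper": 1}, {"angular": [0, 0, 0], "offset": [-0.003, 0, 0], "gripper": 1}, {"angular": [0, 0, 0], "offset": [-0.003, 0, 0], "gripper": 1}, {"angular": [0, 0, 0], "offset": [-0.003, 0, 0], "gripper": 1}, {"angular": [0, 0, 0], "offset": [-0.003, 0, 0], "gripper": 1}, {"angular": [0, 0, 0], "offset": [-0.003, 0, 0], "gripper": 1}, {"angular": [0, 0, 0], "offset": [0, 0, 0], "gripper": 1}]}}

```text
t: 10.05
position: [681.0, 100.2, 43.9]
tool_rot: [0.763, 0.646, 0.0, -0.0]
force: [0.2, 2.5, -0.0]
finger_gap: 0.002
```

>>> {"op": "carry_out", "data": {"commands": [{"angular": [0, 0, 0], "offset": [-0.004, 0, 0], "gripper": 1}, {"angular": [0, 0, 0], "offset": [-0.006, 0, 0], "gripper": 1}, {"angular": [0, 0, 0], "offset": [-0.006, 0, 0], "gripper": 1}, {"angular": [0, 0, 0], "offset": [-0.006, 0, 0], "gripper": 1}, {"angular": [0, 0, 0], "offset": [-0.006, 0, 0], "gripper": 1}, {"angular": [0, 0, 0], "offset": [-0.006, 0, 0], "gripper": 1}, {"angular": [0, 0, 0], "offset": [-0.006, 0, 0], "gripper": 1}, {"angular": [0, 0, 0], "offset": [-0.006, 0, 0], "gripper": 1}, {"angular": [0, 0, 0], "offset": [-0.006, 0, 0], "gripper": 1}, {"angular": [0, 0, 0], "offset": [-0.006, 0, 0], "gripper": 1}, {"angular": [0, 0, 0], "offset": [-0.006, 0, 0], "gripper": 1}, {"angular": [0, 0, 0], "offset": [-0.006, 0, 0], "gripper": 1}]}}

```text
t: 11.05
position: [669.9, 32.0, 43.9]
tool_rot: [0.763, 0.647, 0.001, -0.001]
force: [2.7, 6.6, -1.6]
finger_gap: 0.003
```

>>> {"op": "carry_out", "data": {"commands": [{"angular": [0, 0, 0], "offset": [-0.006, 0, 0], "gripper": 1}, {"angular": [0, 0, 0], "offset": [-0.006, 0, 0], "gripper": 1}, {"angular": [0, 0, 0], "offset": [-0.005, 0, 0], "gripper": 1}, {"angular": [0, 0, 0], "offset": [-0.005, 0, 0], "gripper": 1}, {"angular": [0, 0, 0], "offset": [-0.004, 0, 0], "gripper": 1}, {"angular": [0, 0, 0], "offset": [-0.004, 0, 0], "gripper": 1}, {"angular": [0, 0, 0], "offset": [-0.003, 0, 0], "gripper": 1}, {"angular": [0, 0, 0], "offset": [0, 0, 0], "gripper": 1}, {"angular": [0, 0, 0], "offset": [0, 0, 0], "gripper": 1}]}}

```text
t: 11.8
position: [664.6, -0.1, 43.9]
tool_rot: [0.763, 0.646, 0.002, -0.001]
force: [2.5, 6.8, -1.2]
finger_gap: 0.006
```

```bash
python3 - <<'E'
from plant import monitor, viewer
from h import *
s=monitor.state(); W=viewer.camera_info("wrist"); im=viewer.snapshot("wrist"); cv2.imwrite("pics/w4.png",im)
b=viewer.snapshot("scene"); cv2.imwrite("pics/scene4.png",b)
np.save("w4.npy",W,allow_pickle=True); print(s["position"],s["force"])
d=s["position"]-np.array([690.9,96.8,0]); print("travel of TCP past tab0:",-(d[0]*.165+d[1]*.986))
cv2.imwrite("pics/c4.png",np.hstack([cv2.resize(im[60:360,110:450],(400,353)),cv2.resize(b[120:320,150:350],(400,353),interpolation=cv2.INTER_CUBIC)]))
E
```

```text
[ 6.64610074e+02 -1.39139378e-01  4.39415579e+01] [ 2.48125453  6.76928586 -1.24890175]
travel of TCP past tab0: 99.91982918680554
```

View pics/c4.png

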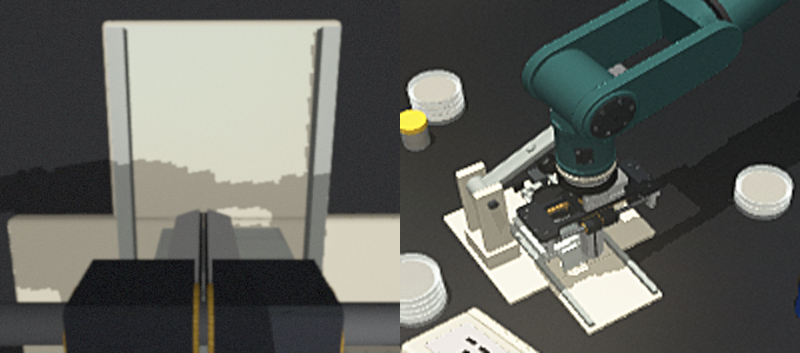

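Left: closed fingers behind the tray's end plate. Right: the gripper beside the raised lever with some room. The tray is about 108 mm in. I'll check clearance to the lever from above before the last part.

```bash
python3 - <<'E'
from plant import monitor, viewer
from h import *
b=viewer.snapshot("top"); cv2.imwrite("pics/top5.png",b)
cv2.imwrite("pics/c5.png",cv2.resize(b[130:330,220:380],(640,800))[:600])
E
```

```text
(no output)
```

View pics/c5.png

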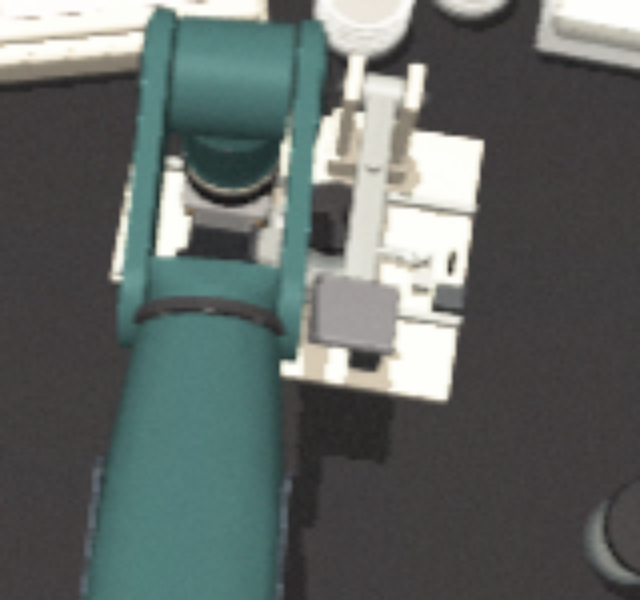

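```bash
python3 - <<'E'
from plant import viewer,monitor
from h import *
T=viewer.camera_info("top");S=viewer.camera_info("scene")
def tri(a,b):
    (e1,d1),(e2,d2)=ray(T,*a),ray(S,*b); d1/=np.linalg.norm(d1);d2/=np.linalg.norm(d2)
    t=np.linalg.lstsq(np.c_[d1,-d2],e2-e1,rcond=None)[0]; p,q=e1+t[0]*d1,e2+t[1]*d2
    return ((p+q)/2).round(),np.linalg.norm(p-q).round()
print("pivot side disc", tri((220+145/4,130+75/4),(252.5,190.8)))
print("seam",tri((272.5,207.5),(310,126)))
for y in(50,70,90):
    e,d=ray(S,252.5,190.8); print(y,(e+d*(y-e[1])/d[1]).round())
for z in(300,350,400,450): print(z,"fork right edge",onz(T,220+300/4,130+290/4,z).round(),"tip right",onz(T,220+322/4,130+60/4,z).round(),"tip left",onz(T,220+145/4,130+60/4,z).round())
print(monitor.state()["q"])
E
```

```text
pivot side disc (array([673.,  55., 379.]), np.float64(4.0))
seam (array([485.,  24., 443.]), np.float64(28.0))
50 [671.  50. 375.]
70 [688.  70. 402.]
90 [705.  90. 429.]
300 fork right edge [543. -50. 300.] tip right [714. -67. 300.] tip left [714.  60. 300.]
350 fork right edge [530. -47. 350.] tip right [694. -64. 350.] tip left [694.  58. 350.]
400 fork right edge [517. -45. 400.] tip right [673. -61. 400.] tip left [673.  56. 400.]
450 fork right edge [504. -42. 450.] tip right [653. -58. 450.] tip left [653.  53. 450.]
[-0.08689381  0.41420172  1.29576728  0.00281383  1.43040739  0.07729971]
```

The wrist fork's underside is at about z = 334, above the paddle's top at about 290, so it is clear. I'll continue pushing in small steps.

>>> {"op": "carry_out", "data": {"commands": [{"angular": [0, 0, 0], "offset": [-0.003, 0, 0], "gripper": 1}, {"angular": [0, 0, 0], "offset": [-0.003, 0, 0], "gripper": 1}, {"angular": [0, 0, 0], "offset": [-0.003, 0, 0], "gripper": 1}, {"angular": [0, 0, 0], "offset": [-0.003, 0, 0], "gripper": 1}, {"angular": [0, 0, 0], "offset": [-0.003, 0, 0], "gripper": 1}, {"angular": [0, 0, 0], "offset": [-0.002, 0, 0], "gripper": 1}, {"angular": [0, 0, 0], "offset": [0, 0, 0], "gripper": 1}, {"angular": [0, 0, 0], "offset": [0, 0, 0], "gripper": 1}]}}

```text
t: 12.62
position: [661.9, -16.7, 43.9]
tool_rot: [0.763, 0.647, 0.002, -0.001]
force: [4.0, 7.3, -1.9]
finger_gap: 0.002
```

>>> {"op": "carry_out", "data": {"commands": [{"angular": [0, 0, 0], "offset": [-0.001, 0, 0], "gripper": 1}, {"angular": [0, 0, 0], "offset": [0, 0, 0], "gripper": 1}, {"angular": [0, 0, 0], "offset": [0, 0, 0], "gripper": 1}]}}

```text
t: 12.87
position: [661.7, -17.6, 43.9]
tool_rot: [0.763, 0.647, 0.002, -0.001]
force: [3.2, 6.6, -1.9]
finger_gap: 0.005
```

>>> {"op": "carry_out", "data": {"commands": [{"angular": [0, 0, 0], "offset": [-0.001, 0, 0], "gripper": 1}, {"angular": [0, 0, 0], "offset": [0, 0, 0], "gripper": 1}, {"angular": [0, 0, 0], "offset": [0, 0, 0], "gripper": 1}]}}

```text
t: 13.12
position: [661.4, -19.4, 43.9]
tool_rot: [0.763, 0.647, 0.001, -0.0]
force: [3.5, 5.0, -1.7]
finger_gap: 0.007
```

>>> {"op": "carry_out", "data": {"commands": [{"angular": [0, 0, 0], "offset": [-0.001, 0, 0], "gripper": 1}, {"angular": [0, 0, 0], "offset": [0, 0, 0], "gripper": 1}, {"angular": [0, 0, 0], "offset": [0, 0, 0], "gripper": 1}]}}

```text
t: 13.37
position: [661.0, -21.5, 43.9]
tool_rot: [0.763, 0.646, 0.0, 0.0]
force: [3.4, 2.0, -1.5]
finger_gap: 0.008
```

>>> {"op": "carry_out", "data": {"commands": [{"angular": [0, 0, 0], "offset": [-0.001, 0, 0], "gripper": 1}, {"angular": [0, 0, 0], "offset": [0, 0, 0], "gripper": 1}, {"angular": [0, 0, 0], "offset": [0, 0, 0], "gripper": 1}]}}

```text
t: 13.62
position: [660.9, -21.6, 43.9]
tool_rot: [0.763, 0.646, 0.001, -0.0]
force: [3.4, 5.3, -1.8]
finger_gap: 0.008
```

>>> {"op": "carry_out", "data": {"commands": [{"angular": [0, 0, 0], "offset": [-0.001, 0, 0], "gripper": 1}, {"angular": [0, 0, 0], "offset": [0, 0, 0], "gripper": 1}, {"angular": [0, 0, 0], "offset": [0, 0, 0], "gripper": 1}]}}

```text
t: 13.87
position: [660.9, -21.9, 44.0]
tool_rot: [0.763, 0.647, 0.001, -0.001]
force: [2.6, 5.4, -0.6]
finger_gap: 0.005
```

>>> {"op": "carry_out", "data": {"commands": [{"angular": [0, 0, 0], "offset": [0.003, 0, 0], "gripper": 1}, {"angular": [0, 0, 0], "offset": [0, 0, 0], "gripper": 1}, {"angular": [0, 0, 0], "offset": [0.002, 0, 0], "gripper": 1}, {"angular": [0, 0, 0], "offset": [0, 0, 0], "gripper": 1}, {"angular": [0, 0, 0], "offset": [0, 0, 0], "gripper": 1}]}}

```text
t: 14.28
position: [661.1, -19.0, 44.1]
tool_rot: [0.763, 0.646, -0.0, 0.0]
force: [-0.4, -0.1, -0.5]
finger_gap: 0.007
```

>>> {"op": "carry_out", "data": {"commands": [{"angular": [0, 0, 0], "offset": [0.01, 0, 0], "gripper": 1}, {"angular": [0, 0, 0], "offset": [0.02, 0, 0], "gripper": 1}, {"angular": [0, 0, 0], "offset": [0.01, 0, -0.02], "gripper": 1}, {"angular": [0, 0, 0], "offset": [0, 0, -0.035], "gripper": 1}, {"angular": [0, 0, 0], "offset": [0, 0, -0.035], "gripper": 1}, {"angular": [0, 0, 0], "offset": [0, 0, -0.035], "gripper": 1}, {"angular": [0, 0, 0], "offset": [0, 0, -0.035], "gripper": 1}, {"angular": [0, 0, 0], "offset": [0, 0, -0.035], "gripper": 1}, {"angular": [0, 0, 0], "offset": [0, 0, -0.035], "gripper": 1}, {"angular": [0, 0, 0], "offset": [0, 0, -0.035], "gripper": 1}, {"angular": [0, 0, 0], "offset": [0, 0, -0.02], "gripper": 1}, {"angular": [0, 0, 0], "offset": [0, 0, 0], "gripper": 1}]}}

```text
t: 15.28
position: [669.1, 21.6, 336.4]
tool_rot: [0.763, 0.646, 0.004, 0.004]
force: [-0.6, -0.6, 0.7]
finger_gap: 0.005
```

>>> {"op": "carry_out", "data": {"commands": [{"angular": [0, 0, 0], "offset": [-0.02, -0.02, 0], "gripper": 1}, {"angular": [0, 0, 0], "offset": [-0.03, -0.03, 0], "gripper": 1}, {"angular": [0, 0, 0], "offset": [-0.03, -0.03, 0], "gripper": 1}, {"angular": [0, 0, 0], "offset": [-0.03, -0.02, 0], "gripper": 1}, {"angular": [0, 0, 0], "offset": [-0.017, -0.01, 0], "gripper": 1}, {"angular": [0, 0, 0], "offset": [0, 0, 0], "gripper": 1}, {"angular": [0, 0, 0], "offset": [0, 0, 0], "gripper": 1}]}}

```text
t: 15.87
position: [539.0, -85.3, 327.9]
tool_rot: [0.764, 0.646, -0.0, -0.001]
force: [0.0, 0.4, 0.5]
finger_gap: 0.005
```

```bash
python3 - <<'E'
from plant import monitor, viewer
from h import *
s=monitor.state(); W=viewer.camera_info("wrist"); im=viewer.snapshot("wrist"); b=viewer.snapshot("scene")
cv2.imwrite("pics/scene6.png",b);cv2.imwrite("pics/w6.png",im)
np.save("w6.npy",W,allow_pickle=True); print(s["position"],s["tool_rot"],s["force"])
print("tcp px",proj(W,s["position"]),"handle est",proj(W,[[538,-86.4,265]]))
cv2.imwrite("pics/c6.png",np.hstack([cv2.resize(im,(480,360)),cv2.resize(b[130:310,160:320],(320,360))]))
E
```

```text
[539.00538626 -85.31747555 327.85178862] [ 7.63597825e-01  6.45691784e-01 -2.31587986e-04 -6.55061864e-04] [0.03782644 0.40120705 0.5225671 ]
tcp px [[281.37632666 255.49861598]] handle est [[280.68279279 225.43547148]]
```

View pics/c6.png

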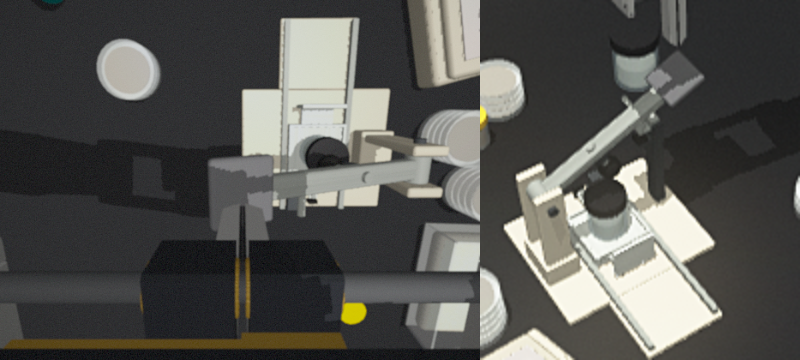

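The left half shows the fingertips over the paddle, which spans about cols 208–272 in the crop. The right half shows the tray held in with the jar upright under the foot. Next I'll press the lever along its arc.

>>> {"op": "carry_out", "data": {"commands": [{"angular": [0, 0, 0], "offset": [-0.001, -0.001, 0.015], "gripper": 1}, {"angular": [0, 0, 0], "offset": [0, 0, 0.015], "gripper": 1}, {"angular": [0, 0, 0], "offset": [0, 0, 0.013], "gripper": 1}, {"angular": [0, 0, 0], "offset": [0, 0, 0.006], "gripper": 1}, {"angular": [0, 0, 0], "offset": [0, 0, 0.004], "gripper": 1}, {"angular": [0, 0, 0], "offset": [0, 0, 0.004], "gripper": 1}, {"angular": [0, 0, 0], "offset": [0, 0, 0], "gripper": 1}, {"angular": [0, 0, 0], "offset": [0, 0, 0], "gripper": 1}]}}

```text
t: 16.63
position: [538.9, -85.8, 272.4]
tool_rot: [0.763, 0.646, 0.0, 0.0]
force: [0.1, -0.2, 0.1]
finger_gap: 0.008
```

>>> {"op": "carry_out", "data": {"commands": [{"angular": [0, 0, 0], "offset": [0, 0, 0.003], "gripper": 1}, {"angular": [0, 0, 0], "offset": [0, -0.002, 0.005], "gripper": 1}, {"angular": [0, 0, 0], "offset": [0, -0.002, 0.006], "gripper": 1}, {"angular": [0, 0, 0], "offset": [0, -0.0025, 0.006], "gripper": 1}, {"angular": [0, 0, 0], "offset": [0, -0.002, 0.006], "gripper": 1}, {"angular": [0, 0, 0], "offset": [0, -0.002, 0.006], "gripper": 1}, {"angular": [0, 0, 0], "offset": [0, -0.002, 0.006], "gripper": 1}, {"angular": [0, 0, 0], "offset": [0, -0.002, 0.006], "gripper": 1}, {"angular": [0, 0, 0], "offset": [0, -0.0015, 0.006], "gripper": 1}, {"angular": [0, 0, 0], "offset": [0, 0, 0], "gripper": 1}]}}

```text
t: 17.47
position: [521.6, -83.2, 222.5]
tool_rot: [0.763, 0.646, -0.0, -0.0]
force: [-2.3, 0.2, 7.6]
finger_gap: 0.004
```

>>> {"op": "carry_out", "data": {"commands": [{"angular": [0, 0, 0], "offset": [0, -0.0013, 0.006], "gripper": 1}, {"angular": [0, 0, 0], "offset": [0, -0.0013, 0.006], "gripper": 1}, {"angular": [0, 0, 0], "offset": [0, -0.0012, 0.006], "gripper": 1}, {"angular": [0, 0, 0], "offset": [0, -0.001, 0.006], "gripper": 1}, {"angular": [0, 0, 0], "offset": [0, -0.001, 0.005], "gripper": 1}, {"angular": [0, 0, 0], "offset": [0, -0.0005, 0.003], "gripper": 1}, {"angular": [0, 0, 0], "offset": [0, 0, 0], "gripper": 1}, {"angular": [0, 0, 0], "offset": [0, 0, 0], "gripper": 1}]}}

```text
t: 18.13
position: [516.0, -82.3, 192.8]
tool_rot: [0.763, 0.646, 0.0, 0.001]
force: [-5.2, 1.4, 11.2]
finger_gap: 0.002
```

>>> {"op": "carry_out", "data": {"commands": [{"angular": [0, 0, 0], "offset": [0, -0.0004, 0.0025], "gripper": 1}, {"angular": [0, 0, 0], "offset": [0, -0.0004, 0.0025], "gripper": 1}, {"angular": [0, 0, 0], "offset": [0, 0, 0], "gripper": 1}, {"angular": [0, 0, 0], "offset": [0, 0, 0], "gripper": 1}]}}

```text
t: 18.47
position: [515.5, -82.2, 188.2]
tool_rot: [0.763, 0.646, 0.001, 0.001]
force: [-4.7, 1.0, 11.3]
finger_gap: 0.003
```

>>> {"op": "carry_out", "data": {"commands": [{"angular": [0, 0, 0], "offset": [0, -0.0003, 0.002], "gripper": 1}, {"angular": [0, 0, 0], "offset": [0, 0, 0], "gripper": 1}, {"angular": [0, 0, 0], "offset": [0, 0, 0], "gripper": 1}]}}

```text
t: 18.72
position: [515.3, -82.2, 186.4]
tool_rot: [0.763, 0.646, 0.001, 0.001]
force: [-4.7, 0.7, 11.8]
finger_gap: 0.004
```

>>> {"op": "carry_out", "data": {"commands": [{"angular": [0, 0, 0], "offset": [0, -0.0003, 0.002], "gripper": 1}, {"angular": [0, 0, 0], "offset": [0, 0, 0], "gripper": 1}, {"angular": [0, 0, 0], "offset": [0, 0, 0], "gripper": 1}]}}

```text
t: 18.97
position: [515.0, -82.2, 184.3]
tool_rot: [0.763, 0.646, 0.001, 0.001]
force: [-3.9, 0.4, 10.9]
finger_gap: 0.005
```

>>> {"op": "carry_out", "data": {"commands": [{"angular": [0, 0, 0], "offset": [0, -0.0003, 0.002], "gripper": 1}, {"angular": [0, 0, 0], "offset": [0, 0, 0], "gripper": 1}, {"angular": [0, 0, 0], "offset": [0, 0, 0], "gripper": 1}]}}

```text
t: 19.22
position: [514.8, -82.1, 182.0]
tool_rot: [0.763, 0.646, 0.001, 0.001]
force: [-2.8, 1.1, 10.5]
finger_gap: 0.006
```

>>> {"op": "carry_out", "data": {"commands": [{"angular": [0, 0, 0], "offset": [0, -0.0002, 0.0015], "gripper": 1}, {"angular": [0, 0, 0], "offset": [0, 0, 0], "gripper": 1}, {"angular": [0, 0, 0], "offset": [0, 0, 0], "gripper": 1}]}}

```text
t: 19.47
position: [514.7, -82.1, 180.5]
tool_rot: [0.763, 0.646, 0.001, 0.001]
force: [-3.7, 1.5, 11.4]
finger_gap: 0.002
```

>>> {"op": "carry_out", "data": {"commands": [{"angular": [0, 0, 0], "offset": [0, -0.0001, 0.0015], "gripper": 1}, {"angular": [0, 0, 0], "offset": [0, 0, 0], "gripper": 1}, {"angular": [0, 0, 0], "offset": [0, 0, 0], "gripper": 1}]}}

```text
t: 19.72
position: [514.5, -82.1, 179.0]
tool_rot: [0.763, 0.646, 0.001, 0.001]
force: [-4.2, 1.2, 10.4]
finger_gap: 0.005
```

>>> {"op": "carry_out", "data": {"commands": [{"angular": [0, 0, 0], "offset": [0, -0.0001, 0.0015], "gripper": 1}, {"angular": [0, 0, 0], "offset": [0, 0, 0], "gripper": 1}, {"angular": [0, 0, 0], "offset": [0, 0, 0], "gripper": 1}]}}

```text
t: 19.97
position: [514.4, -82.1, 177.5]
tool_rot: [0.763, 0.646, 0.001, 0.001]
force: [-3.3, 0.5, 10.0]
finger_gap: 0.006
```

>>> {"op": "carry_out", "data": {"commands": [{"angular": [0, 0, 0], "offset": [0, -0.0001, 0.0015], "gripper": 1}, {"angular": [0, 0, 0], "offset": [0, 0, 0], "gripper": 1}, {"angular": [0, 0, 0], "offset": [0, 0, 0], "gripper": 1}]}}

```text
t: 20.22
position: [514.3, -82.1, 175.9]
tool_rot: [0.763, 0.646, 0.001, 0.001]
force: [-3.6, 0.5, 9.3]
finger_gap: 0.005
```

>>> {"op": "carry_out", "data": {"commands": [{"angular": [0, 0, 0], "offset": [0, -0.0001, 0.0015], "gripper": 1}, {"angular": [0, 0, 0], "offset": [0, 0, 0], "gripper": 1}, {"angular": [0, 0, 0], "offset": [0, 0, 0], "gripper": 1}]}}

```text
t: 20.47
position: [514.2, -82.0, 174.1]
tool_rot: [0.763, 0.646, 0.001, 0.001]
force: [-3.5, 0.8, 9.4]
finger_gap: 0.005
```

>>> {"op": "carry_out", "data": {"commands": [{"angular": [0, 0, 0], "offset": [0, -0.0001, 0.0015], "gripper": 1}, {"angular": [0, 0, 0], "offset": [0, 0, 0], "gripper": 1}, {"angular": [0, 0, 0], "offset": [0, 0, 0], "gripper": 1}]}}

```text
t: 20.72
position: [514.1, -82.0, 171.5]
tool_rot: [0.763, 0.646, 0.0, 0.001]
force: [-1.8, 0.3, 6.2]
finger_gap: 0.004
```

>>> {"op": "carry_out", "data": {"commands": [{"angular": [0, 0, 0], "offset": [0, 0, 0.001], "gripper": 1}, {"angular": [0, 0, 0], "offset": [0, 0, 0], "gripper": 1}, {"angular": [0, 0, 0], "offset": [0, 0, 0], "gripper": 1}]}}

```text
t: 20.97
position: [514.1, -82.0, 171.2]
tool_rot: [0.763, 0.646, 0.0, 0.001]
force: [-4.0, 0.2, 9.2]
finger_gap: 0.007
```

>>> {"op": "carry_out", "data": {"commands": [{"angular": [0, 0, 0], "offset": [0, 0, 0.0012], "gripper": 1}, {"angular": [0, 0, 0], "offset": [0, 0, 0], "gripper": 1}, {"angular": [0, 0, 0], "offset": [0, 0, 0], "gripper": 1}]}}

```text
t: 21.22
position: [514.1, -82.0, 170.6]
tool_rot: [0.763, 0.646, 0.001, 0.001]
force: [-3.5, 1.3, 10.9]
finger_gap: 0.007
```

>>> {"op": "carry_out", "data": {"commands": [{"angular": [0, 0, 0], "offset": [0, 0, -0.002], "gripper": 1}, {"angular": [0, 0, 0], "offset": [0, 0, -0.002], "gripper": 1}, {"angular": [0, 0, 0], "offset": [0, 0, -0.002], "gripper": 1}, {"angular": [0, 0, 0], "offset": [0, 0, 0], "gripper": 1}, {"angular": [0, 0, 0], "offset": [0, 0, 0], "gripper": 1}]}}

```text
t: 21.63
position: [514.0, -81.9, 173.2]
tool_rot: [0.763, 0.646, -0.0, -0.0]
force: [-0.1, -0.2, -0.4]
finger_gap: 0.002
```

The force fell to zero on release, so the catch holds the lever. I'll lift off, move aside and check with the cameras.

>>> {"op": "carry_out", "data": {"commands": [{"angular": [0, 0, 0], "offset": [0, 0, -0.01], "gripper": 1}, {"angular": [0, 0, 0], "offset": [0, 0, -0.025], "gripper": 1}, {"angular": [0, 0, 0], "offset": [0, 0, -0.03], "gripper": 1}, {"angular": [0, 0, 0], "offset": [0, 0, -0.03], "gripper": 1}, {"angular": [0, 0, 0], "offset": [0, 0, -0.03], "gripper": 1}, {"angular": [0, 0, 0], "offset": [0, -0.03, -0.02], "gripper": 1}, {"angular": [0, 0, 0], "offset": [0, -0.03, 0], "gripper": 1}, {"angular": [0, 0, 0], "offset": [0, -0.03, 0], "gripper": 1}, {"angular": [0, 0, 0], "offset": [0, -0.03, 0], "gripper": 1}, {"angular": [0, 0, 0], "offset": [0, -0.01, 0], "gripper": 1}, {"angular": [0, 0, 0], "offset": [0, 0, 0], "gripper": 1}]}}

```text
t: 22.55
position: [384.9, -60.2, 320.4]
tool_rot: [0.763, 0.646, 0.001, 0.002]
force: [0.9, -0.5, 0.5]
finger_gap: 0.007
```

```bash
python3 - <<'E'
from plant import monitor, viewer
from h import *
s=monitor.state(); print(s["t"],s["position"],s["force"])
b=viewer.snapshot("scene"); t=viewer.snapshot("top")
c=cv2.resize(b[120:320,150:350],(560,560),interpolation=cv2.INTER_CUBIC); a=cv2.resize(t[130:300,120:250],(240,314))
d=cv2.resize(t[130:300,250:420],(240,240)); o=np.zeros((560,800,3),np.uint8); o[:,:560]=c; o[:314,560:]=a; o[316:556,560:]=d
cv2.imwrite("pics/c7.png",o)
E
```

```text
22.55 [384.85090688 -60.21110193 320.36080259] [ 0.91521953 -0.47813322  0.5131746 ]
```

View pics/c7.png

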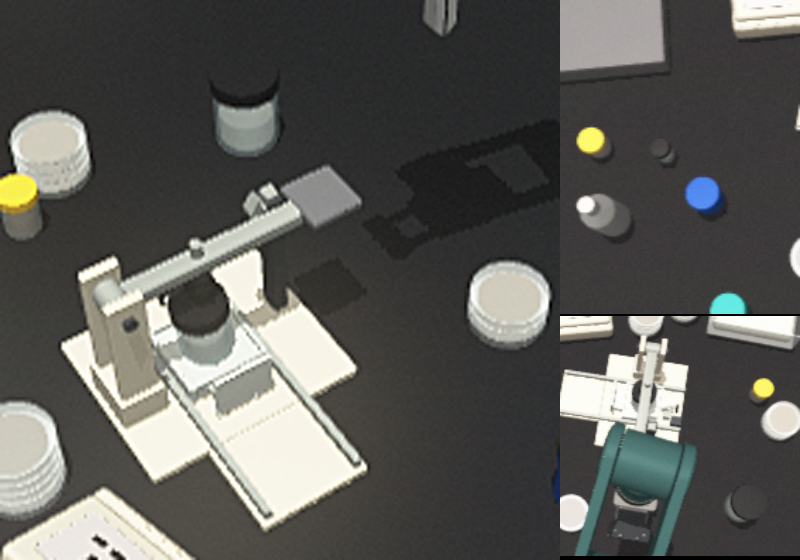

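The lever is down level and held, with the jar upright on the tray under the foot. The tray is in, and the bystanders look to be in their places. The robot touches nothing.

```bash
python3 -c "
from plant import ticket
print(ticket.close_job())"
```

```text
the job is handed in; nothing more can be done
None
```

The middle-sized jar is clamped in the press: it stands on the tray, the tray is caught in, and the lever is latched down over its lid. I handed the job in at about 22.6 s of the 72 s allowed. No verdict was reported.

- **Jar:** I gripped it by the lid; the measured width of 59.6 mm matches the 60 mm lid. I set it on the tray about 3 mm off centre.
- **Tray:** I pushed it in by the end plate at no more than about 9 N. The push force dipped, and when I backed off it fell to zero. The later picture shows the tray staying in.
- **Lever:** I pressed it along its arc at no more than about 13 N. It clicked at a paddle height of about 171 mm, which is lever level. I went about 1 mm past and eased off to zero force, and it stayed down.

In the last picture the jar is upright under the held lever and the robot is clear. The bystanders looked undisturbed, though I judged that by eye and did not measure it. I also could not see the contact between foot and lid directly; I infer it from the lever being level and held over the jar.

The wrist force readings scatter by about 1 N, so the clicks rest on the force dips and the zero force on release. No check failed.

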